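# Load the wax pot and slide it onto the heat

### The arm

A 6-joint arm with a two-finger parallel gripper is mounted at the origin on the work surface. World frame = base frame: x ahead of the robot, y to its left, z up, the work surface at z = 0. Lengths are in m, angles in degrees, forces in N, time in s.
With the tool pointing down it reaches from about 0.35 to 0.875 m from the base axis. Payload 4.2 kg.
Tool frame: the origin (TCP) lies midway between the tips of the shut fingers; the grasp point (between the pads) lies 19 mm behind it; z points along the fingers, y is the line along which they close (so a half turn about z gives the same grasp; the last joint's range is limited). The gripper opens to 87 mm and grips with 3 to 60 N. Pads are 19 mm wide; open, the fingers measure 117 mm over their backs; the gripper's body (75 mm by 190 mm) begins 51 mm behind the grasp point.
Start: joints at [86.436, 22.042, 0.453, 0, -68.411, -14.817], TCP at [0.197, 0.593, 0.223] pointing down, gripper open.
Joint ranges: [-179.83, 179.83], [-69.29, 118.12], [-61.27, 80.66], [-181.25, 117.63], [-171.15, -9.14], [-177.46, 177.46]. Speed limits (degrees/s): [159.86, 159.86, 180, 180, 180, 180].

### API

Orientations are given as a 3x3 rotation matrix whose columns are the frame's x, y, z axes.
In Python, from station import * gives the robot as it stands.
- The arm moves only by the tool move_arm, never from a script. Its argument "targets" is text: rows parted by semicolons, each of 4 numbers parted by spaces: the shift along the world's x, y, z in units of 25 mm (1.0 is 25 mm), then the turn about the world's z in units of 5 degrees (1.0 is 5 degrees). In form: tx ty tz spin; .... A call has 1 to 10 rows; each row shifts and turns the commanded pose from where the row before left it; what a row does not reach is not made up. A row lasts 1/12 s, in which the tool goes at most 41.7 mm and 7.16 degrees, less where a joint would pass 70% of its speed; a pose out of reach is approached as far as the arm can. A call is refused whole if a number of a shift passes 1 or a number of a turn 1, either way. A call with a gripper value outside its range is refused whole. "gripper" is the finger opening in mm, from 0 to 87, set as the call begins (left out, the last holds). The fingers move at their own pace and stop on an object; the grip force is fixed at half the most. Time passes only in rows, so rows that do not move let the fingers close. It gives the time, the measured TCP pose, the force, the opening and the grip force at its end, in the units of the state.
- sense(): the state, without advancing time (a new reading comes with each control period).
- capture(name): name is "side" or "top" or "wrist"; returns a dict with "image" (420x560x3 uint8, blue, green, red), "fx", "fy", "cx", "cy" (pixels), "D" ([k1, k2, p1, p2, k3] as OpenCV has them; the pictures are not rectified), "world_from_camera" (4x4, takes a point from camera to world coordinates); the wrist camera has in their place "hand_eye" (4x4, takes a point from camera to tool coordinates, whose origin is the TCP and whose axes are the flange's). Camera axes: x right, y up, looking along -z (the intrinsics and any distortion apply to the point x, -y, -z); pixel columns grow to the right and rows downward; lengths in m; the calibration is good to about 2 mm. A picture is of the moment at which its call begins: read the wrist's pose just before it. There is no depth.
- finish_job(): hands the job in; it is judged then, once.
The state is a dict: "time_s": time; "joints": joint angles; "joint_velocities": joint speeds; "effort": joint torques, N m; "tcp_pos": TCP position; "ee_rot": TCP orientation; "wrist_force": force on the tool from outside, world axes, zero at the start; "moment": the same for the moment, N m; "gripper_width": opening from 0.0 (shut) to 1.0 (fully open); "gripper_force": force on a finger pad.
Only numpy, scipy, OpenCV 4.12 (cv2) and the standard library are available. Lean on these libraries where they do the work, as an engineer would, in place of code of your own. Each camera call takes 0.05 s, during which the arm holds its last target. There are 200 camera calls.

### The job

The wax bars in the steel case are to be melted for finishing gourds: swing the case's lid right back until it rests on its stop and load every bar into the pot where it stands. Only then slide the pot along the glass, without ever lifting it, until it is centred on the hob's large ring, and turn the dial on that ring's side clockwise from off to its first mark, leaving the other dial off. Shut the case again before you stop, and leave the other things on the bench where they are.

Things in the scene. Friction and masses are not known exactly. Their poses are not given: they have to be found in the camera images.
- hob: two-ring glass hob, 280 mm deep (its x), 480 mm wide (its y), 50 mm high, fixed on a mat 2 mm thick. Origin: centre of its underside; the glass top is 50 mm above it. x points to the back, y to the left seen from the dials. The ring centres are 30 mm behind the middle (x = +0.03) at y = +0.12 and -0.12; the large ring may be on either side. A steel strip with the two dials runs along the front.
- ring_large: the larger of the two pale circles on the glass, 200 mm across. Origin: its centre, on the glass.
- ring_small: the smaller pale circle, 145 mm across, where the pot stands at first. Origin: its centre, on the glass.
- dial_left (a joint): turn of the left dial (on the hob's +y side), rad: 0 off, growing clockwise seen from above, up to 3.6; its pointer is at the off line at 0, and the white marks lie at 1.2 (the first), 2.0, 2.8 and 3.6. It serves the left ring. It stays where it is left and turns with hardly any force.
- dial_right (a joint): the same for the right dial (-y side), which serves the right ring.
- dial_left_grip (a point): left dial: middle of the upright grip bar, on the turning axis, 37 mm above the glass. The bar is 14 mm thick, 40 mm long and lies along the hob's x at joint value 0 (turning with the dial); its top is 7 mm above this point and its flanks reach 23 mm below it.
- dial_right_grip (a point): the same point of the right dial.
- pot: low round aluminium pot, 170 mm wide, 65 mm high, walls 3 mm, floor 4 mm thick, about 0.5 kg empty, with two loop handles. Origin: centre of its underside; z up; each handle's straight outer bar is 10 mm thick and 60 mm long along the pot's x, at y = +120 mm or -120 mm, 53 mm above the underside, standing 30 mm clear of the pot's wall.
- case: flat dark steel case for the wax, 160 mm deep (x), 276 mm wide (y), 62 mm high without its lid, walls and floor 5 mm; fixed. Origin: centre of its underside; x points to the hinge side, away from the robot.
- lid (a joint): angle of the case's lid, rad: 0 shut, growing as it opens about the hinge along the case's far upper edge (positive about the case's y), 1.8 at its stop. It falls shut by itself below about 1.5 and leans back on the stop above that. 0.25 kg, 8 mm thick.
- lid_handle (a point): middle of the bar handle on the lid: a 10 mm round bar, 110 mm long, along the case's y, its axis 35 mm above the lid's top face. In the shut case the point is 130 mm in front of the hinge axis and 43 mm above it; it turns with the lid.
- lid_hinge (a point): point on the hinge axis (along the case's y), at the middle of the case's far upper edge, 80 mm behind the case's middle and 62.5 mm above its underside.
- bar1: beeswax bar, 75 mm long (x), 30 mm wide (y), 28 mm high, 60 g. Origin: centre of its underside. At the start it lies flat on the floor of the case, lengthwise along the case's x, in a row at 60 mm spacing; two to four bars are there, the others are absent.
- bar2: beeswax bar, 75 mm long (x), 30 mm wide (y), 28 mm high, 60 g. Origin: centre of its underside. At the start it lies flat on the floor of the case, lengthwise along the case's x, in a row at 60 mm spacing; two to four bars are there, the others are absent.
- bar3: beeswax bar, 75 mm long (x), 30 mm wide (y), 28 mm high, 60 g. Origin: centre of its underside. At the start it lies flat on the floor of the case, lengthwise along the case's x, in a row at 60 mm spacing; two to four bars are there, the others are absent.
- bar4: beeswax bar, 75 mm long (x), 30 mm wide (y), 28 mm high, 60 g. Origin: centre of its underside. At the start it lies flat on the floor of the case, lengthwise along the case's x, in a row at 60 mm spacing; two to four bars are there, the others are absent.
- brushes: white pot of brushes, 92 mm wide, 240 mm tall, at the back. Not part of the job. Origin: centre of its underside as it stands
- gourd_tall: dried bottle gourd, 120 mm wide, 187 mm tall, at the back. Not part of the job. Origin: centre of its underside as it stands
- dish: blue bowl, 110 mm wide, 42 mm tall, behind the case. Not part of the job. Origin: centre of its underside as it stands
- paint: paint bottle, 40 mm wide, 105 mm tall, in front of the case. Not part of the job. Origin: centre of its underside as it stands
- spatula: wooden-handled spatula, 240 mm, lying in front of the hob. Not part of the job. Origin: centre of its underside as it stands
- brush: flat brush, 190 mm, lying behind the hob. Not part of the job. Origin: centre of its underside as it stands

How it is judged (in metres and radians):
On the way, in this order (a step that is already met when the one before it is completed fails the run):
1. the case's lid rests open on its stop (value of joint lid above 1.7 rad), for 0.3 s.
2. every wax bar lies in the pot (horizontal distance between each of bar1, bar2, bar3, bar4 and pot below 0.075 m and z of bar1 in the frame of pot between -0.005 and 0.068 m and z of bar2 in the frame of pot between -0.005 and 0.068 m and z of bar3 in the frame of pot between -0.005 and 0.068 m and z of bar4 in the frame of pot between -0.005 and 0.068 m), for 0.2 s.
3. the loaded pot stands centred on the large ring (horizontal distance between pot and ring_large below 0.02 m), for 0.3 s.
At the end, for the whole second after the job is handed in: every wax bar lies at rest inside the pot; the pot stands flat on the glass with its centre within 20 mm of the large ring's centre; the dial on the large ring's side reads 0.95 to 1.45 rad (first mark at 1.2) and the other dial below 0.15; the case's lid is shut (below 0.06 rad) (all of step 2 and linear speed of each of bar1, bar2, bar3, bar4, pot below 0.03 m/s and horizontal distance between pot and ring_large below 0.02 m and z of pot in the frame of hob below 0.056 m and angle between pot's own z axis and vertical below 0.06 rad and ((y of ring_large in the frame of hob above 0 m and value of joint dial_left between 0.95 and 1.45 rad and value of joint dial_right below 0.15 rad) or (y of ring_large in the frame of hob below 0 m and value of joint dial_right between 0.95 and 1.45 rad and value of joint dial_left below 0.15 rad)) and value of joint lid below 0.06 rad); the robot touches nothing.
It fails at once if the pot is lifted off the hob (more than 12 mm) (z of pot in the frame of hob above 0.062 m).
It fails at once if another thing on the bench is pushed more than 30 mm from its place (distance of any of brushes, gourd_tall, dish, paint, spatula, brush from where it was at the start of the episode above 0.03 m).
Of bar1, bar2, bar3, bar4 only 2 to 4 are there at a start; the rules pass over those that are not, and their reading is None.
At some moment in a run one of pot may be knocked a few centimetres aside while the robot is not near it.
Once in a run the grip may slacken for a moment while it holds something.
It also fails if it takes over 210 s, if anything falls off the work surface, if the arm or the gripper's body presses on something with over 40 N, if the wrist force passes 120 N, or if a joint passes its speed limit or range.

## Working session

There is one attempt and no reset: what is moved stays moved. The work goes in short steps, Python scripts to look and compute and a tool call to move; the robot and the scene stay as the last step left them, time stands still between calls to the robot, and variables do not carry over. Pictures are saved under pics/ and viewed, at most 14 in all, crops included, and the job is handed in when it is done.

Besides the shell and the picture viewer there is one more tool, called after "Emit:" as name(argument=value, ...), one argument or row to a line, values as JSON. move_arm: Moves the arm, as the interface text tells. Its arguments: {"type":"object","properties":{"targets":{"type":"string"},"gripper":{"type":"number"}},"required":["targets"]}

```bash
mkdir -p pics; ls
cat > h.py <<'E'
from station import *
import numpy as np, cv2, json
def cam(n):
    s=sense(); c=capture(n); 
    if 'world_from_camera' in c: T=np.array(c['world_from_camera'])
    else:
        W=np.eye(4); W[:3,:3]=s['ee_rot']; W[:3,3]=s['tcp_pos']; T=W@np.array(c['hand_eye'])
    return dict(img=np.array(c['image']),K=np.array([[c['fx'],0,c['cx']],[0,c['fy'],c['cy']],[0,0,1.]]),D=np.array(c['D'],float),T=T)
def save(c,name): 
    cv2.imwrite('pics/'+name+'.png',c['img']); np.savez('pics/'+name+'.npz',K=c['K'],D=c['D'],T=c['T'],img=c['img'])
def load(name): return dict(np.load('pics/'+name+'.npz'))
def px2w(c,uv,z):
    uv=np.array(uv,float).reshape(-1,1,2); p=cv2.undistortPoints(uv,c['K'],c['D'])[:,0]
    d=np.c_[p[:,0],-p[:,1],-np.ones(len(p))]@c['T'][:3,:3].T; o=c['T'][:3,3]
    return o+d*((np.broadcast_to(z,len(p))-o[2])/d[:,2])[:,None]
def w2px(c,P):
    P=np.array(P,float).reshape(-1,3); q=(P-c['T'][:3,3])@c['T'][:3,:3]
    q=q*[1,-1,-1]
    return cv2.projectPoints(q,np.zeros(3),np.zeros(3),c['K'],c['D'])[0][:,0]
E
python3 - <<'E'
from h import *
for n in ('top','side','wrist'):
    c=cam(n); save(c,n+'0'); print(n,c['T'][:3].round(3).tolist(),c['K'][0,0])
s=sense(); print({k:np.round(v,3).tolist() for k,v in s.items()})
E
```

```text
pics
top [[0.022, 0.998, -0.059, 0.475], [-1.0, 0.022, -0.002, 0.006], [-0.0, 0.059, 0.998, 1.112]] 440.6146956158073
side [[0.859, 0.369, -0.355, 0.196], [-0.512, 0.596, -0.618, -0.674], [-0.016, 0.713, 0.701, 0.852]] 427.8716378163999
wrist [[-0.315, 0.92, 0.234, 0.262], [-0.949, -0.306, -0.075, 0.571], [0.002, -0.245, 0.969, 0.384]] 310.93691701812145
{'time_s': 0.15, 'joints': [86.437, 22.081, 0.398, -0.02, -68.411, -14.816], 'joint_velocities': [-0.037, -0.158, 0.129, 0.015, -0.013, -0.052], 'effort': [-0.001, -39.105, 18.759, 4.222, 0.012, -0.0], 'tcp_pos': [0.197, 0.593, 0.222], 'ee_rot': [[0.949, -0.315, -0.0], [-0.315, -0.949, -0.002], [0.0, 0.002, -1.0]], 'wrist_force': [0.422, -0.587, 0.339], 'moment': [0.016, -0.05, -0.053], 'gripper_force': 0.0, 'gripper_width': 1.003}
```

View pics/top0.png

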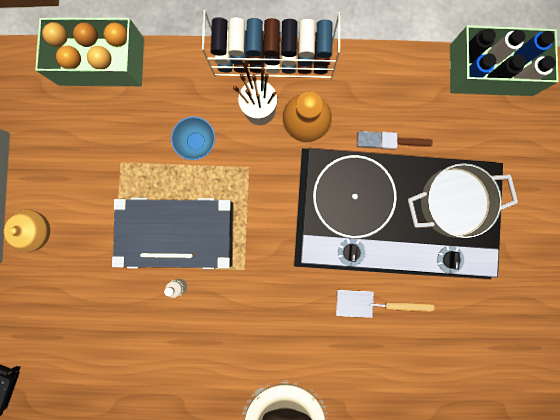

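View pics/side0.png

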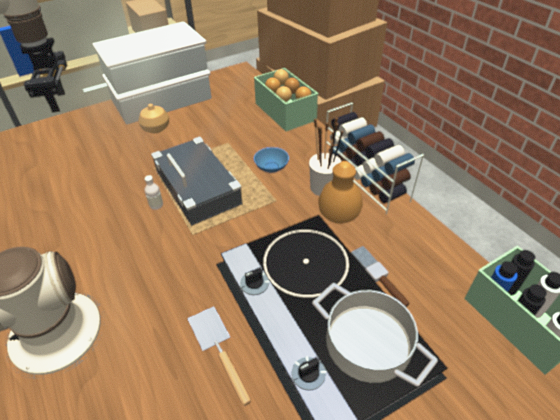

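The top view shows the case at (113-232, 200-270) with its handle at (140-192, 256). The large ring is centred at (355,196), on the +y side, and the pot is at (459,201). The dials are at (351,252) and (451,260). The side view agrees. I'll enlarge crops of both areas.

Run:
```python
from h import *
c=load('top0')['img']
a=cv2.resize(c[140:285,290:525],None,fx=3.4,fy=3.4,interpolation=cv2.INTER_CUBIC)
b=cv2.resize(c[155:305,100:260],None,fx=4,fy=4,interpolation=cv2.INTER_CUBIC)
cv2.imwrite('pics/a.png',a); cv2.imwrite('pics/b.png',b); print(a.shape,b.shape)
```

```text
(493, 799, 3) (600, 640, 3)
```

View pics/a.png

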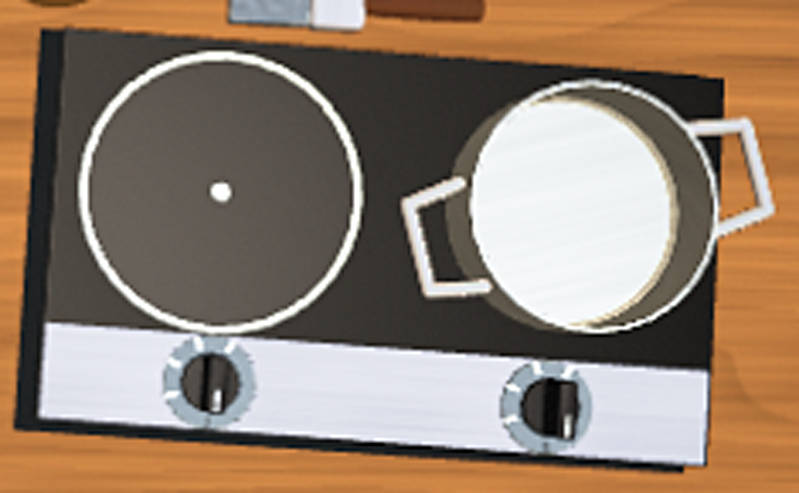

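View pics/b.png

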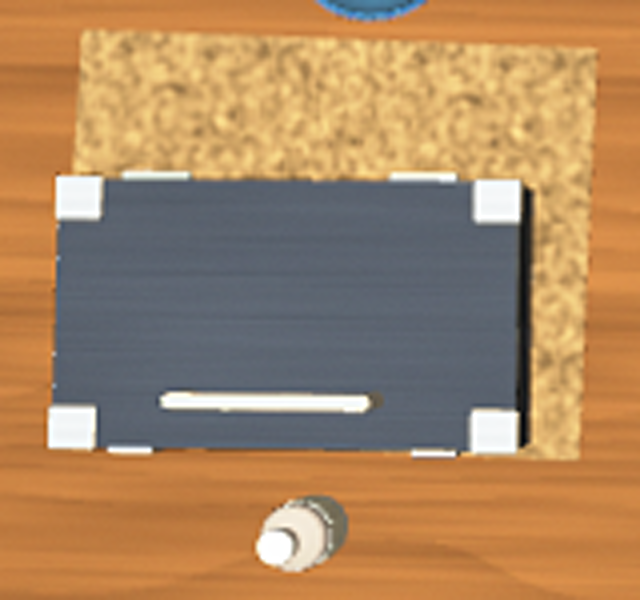

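Run:
```python
from h import *
c=load('top0')
A=lambda p:np.array(p)/3.4+[290,140]-0.35
B=lambda p:np.array(p)/4+[100,155]-0.37
np.set_printoptions(precision=4,suppress=True)
print('ring',px2w(c,A([(221,192)]),.052))
print('glass',px2w(c,A([(65,30),(724,78),(38,417),(706,466)]),.052))
h=px2w(c,A([(408,205),(430,292),(746,122),(772,212)]),.105);print('handles',h,h.mean(0))
print('dials',px2w(c,A([(211,382),(552,407)]),.08), px2w(c,A([(206,352),(216,405),(545,382),(565,425)]),.096))
print('case',px2w(c,B([(56,175),(522,180),(50,450),(520,452)]),.0725))
print('lidh',px2w(c,B([(162,400),(371,403)]),.1075))
print('paint',px2w(c,B([(277,546)]),.105),'dish',px2w(c,[(193,138)],.042))
print('brush',px2w(c,[(358,139),(432,142)],.01),px2w(c,[(337,303),(434,308)],.01),'tall',px2w(c,[(258,90),(309,103)],[.2,.187]))
# rim fit
```

```text
ring [[ 0.567  -0.1567  0.052 ]]
glass [[ 0.6808 -0.0437  0.052 ]
 [ 0.6577 -0.5204  0.052 ]
 [ 0.4053 -0.0298  0.052 ]
 [ 0.3794 -0.5055  0.052 ]]
handles [[ 0.5564 -0.2755  0.105 ]
 [ 0.4979 -0.2907  0.105 ]
 [ 0.6185 -0.5091  0.105 ]
 [ 0.5571 -0.5266  0.105 ]] [ 0.5575 -0.4005  0.105 ]
dials [[ 0.4335 -0.1472  0.08  ]
 [ 0.4208 -0.3836  0.08  ]] [[ 0.4543 -0.1411  0.096 ]
 [ 0.4188 -0.1484  0.096 ]
 [ 0.4385 -0.3726  0.096 ]
 [ 0.4096 -0.3865  0.096 ]]
case [[0.5476 0.4197 0.0725]
 [0.5505 0.1411 0.0725]
 [0.3847 0.4163 0.0725]
 [0.3905 0.1377 0.0725]]
lidh [[0.4178 0.3389 0.1075]
 [0.4191 0.2189 0.1075]]
paint [[0.3366 0.2707 0.105 ]] dish [[0.703  0.2413 0.042 ]]
brush [[ 0.7161 -0.17    0.01  ]
 [ 0.7131 -0.3589  0.01  ]] [[ 0.3039 -0.123   0.01  ]
 [ 0.2956 -0.3653  0.01  ]] tall [[ 0.7748  0.0728  0.2   ]
 [ 0.7529 -0.0361  0.187 ]]
```

Emit:
move_arm(
  targets="0.6 -0.84 0 -0.94;0.6 -0.84 0 -0.94;0.6 -0.84 0 -0.94;0.6 -0.84 0 -0.94;0.6 -0.84 0 -0.94;0.6 -0.84 0 -0.94;0.6 -0.84 0 -0.94;0.6 -0.84 0 -0.94;0.6 -0.84 0 -0.94;0.6 -0.84 0 -0.94",
  gripper=40,
)

```text
time_s: 0.98
tcp_pos: [0.3474, 0.3818, 0.2223]
ee_rot: [[0.413, -0.911, -0.0], [-0.911, -0.413, -0.0], [0.0, 0.0, -1.0]]
wrist_force: [0.3, -0.1, 0.5]
gripper_width: 0.471
gripper_force: 0.0
```

Emit:
move_arm(
  targets="0.6 -0.84 0 -0.94;0.6 -0.84 0 -0.94;0.6 -0.84 0 -0.94;0.6 -0.84 0 -0.94;0.46 -0.8 0 -0.94;0 0 0 0;0 0 0 0;0 0 0 0",
)

```text
time_s: 1.65
tcp_pos: [0.4184, 0.2793, 0.2224]
ee_rot: [[0.02, -1.0, -0.0], [-1.0, -0.02, 0.0], [-0.0, 0.0, -1.0]]
wrist_force: [0.4, -0.3, -0.4]
gripper_width: 0.461
gripper_force: 0.0
```

Run:
```python
from h import *
s=sense(); print(np.round(s['tcp_pos'],4),np.round(s['ee_rot'],3).tolist(),np.round(s['joints'],1))
c=cam('wrist'); save(c,'w1')
```

```text
[0.4184 0.2793 0.2224] [[0.02, -1.0, -0.0], [-1.0, -0.02, 0.0], [-0.0, 0.0, -1.0]] [ 52.2  10.1 -16.3  -0.  -63.6 -51.1]
```

View pics/w1.png

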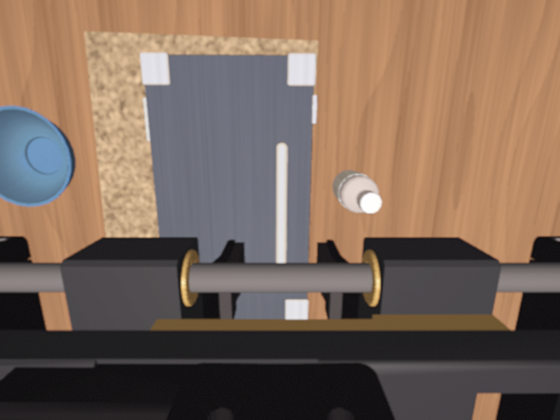

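The wrist view shows the handle bar at u≈281, midway between the fingers at 230 and 335. I'll descend and grip it.

Emit:
move_arm(
  targets="0 0 -0.8 0;0 0 -0.8 0;0 0 -0.8 0;0 0 -0.8 0;0 0 -0.8 0;0 0 -0.8 0;0 0 -0.5 0;0 0 0 0;0 0 0 0",
)

```text
time_s: 2.45
tcp_pos: [0.4181, 0.2797, 0.0897]
ee_rot: [[0.022, -1.0, -0.001], [-1.0, -0.022, -0.001], [0.001, 0.001, -1.0]]
wrist_force: [-0.3, 0.1, -0.4]
gripper_width: 0.456
gripper_force: 0.0
```

Emit:
move_arm(
  targets="0 0 0 0;0 0 0 0;0 0 0 0;0 0 0 0;0 0 0 0;0 0 0 0",
  gripper=0,
)

```text
time_s: 2.95
tcp_pos: [0.4177, 0.2791, 0.0904]
ee_rot: [[0.019, -1.0, -0.002], [-1.0, -0.019, 0.0], [-0.0, 0.002, -1.0]]
wrist_force: [-4.0, 1.3, 4.6]
gripper_width: 0.101
gripper_force: 30.0
```

Run:
```python
import numpy as np
from h import sense
print(sense()['tcp_pos'],sense()['gripper_width'])
ph=np.linspace(0,1.8,19)
x=.13*(-np.cos(ph))+.043*np.sin(ph); z=.13*np.sin(ph)+.043*np.cos(ph)
for p,a,b in zip(ph[1:],np.diff(x)/.025,np.diff(z)/.025): print(round(p,2),round(a,2),round(b,2))
```

```text
[0.41769382 0.27909029 0.09038861] 0.10064366977451095
0.1 0.2 0.51
0.2 0.25 0.49
0.3 0.3 0.46
0.4 0.34 0.43
0.5 0.38 0.39
0.6 0.42 0.35
0.7 0.45 0.31
0.8 0.48 0.26
0.9 0.5 0.21
1.0 0.52 0.16
1.1 0.54 0.11
1.2 0.54 0.06
1.3 0.55 0.0
1.4 0.54 -0.05
1.5 0.54 -0.11
1.6 0.52 -0.16
1.7 0.5 -0.21
1.8 0.48 -0.26
```

Emit:
move_arm(
  targets="0.2 0 0.51 0;0.25 0 0.49 0;0.3 0 0.46 0;0.34 0 0.43 0;0.38 0 0.39 0;0.42 0 0.35 0;0.45 0 0.31 0;0.48 0 0.26 0;0.5 0 0.21 0",
)

```text
time_s: 3.7
tcp_pos: [0.5006, 0.2797, 0.177]
ee_rot: [[0.02, -1.0, -0.001], [-1.0, -0.02, 0.001], [-0.001, 0.001, -1.0]]
wrist_force: [-3.7, 2.6, 1.2]
gripper_width: 0.106
gripper_force: 30.0
```

Emit:
move_arm(
  targets="0.52 0 0.16 0;0.54 0 0.11 0;0.54 0 0.06 0;0.55 0 0 0;0.54 0 -0.05 0;0.54 0 -0.11 0;0.52 0 -0.16 0;0.5 0 -0.21 0;0.3 0 -0.16 0;0 0 0 0",
)

```text
time_s: 4.53
tcp_pos: [0.6171, 0.2799, 0.1654]
ee_rot: [[0.019, -1.0, 0.002], [-1.0, -0.019, 0.001], [-0.001, -0.002, -1.0]]
wrist_force: [0.0, 4.0, -0.2]
gripper_width: 0.1
gripper_force: 30.0
```

Run:
```python
from h import *
c=cam('side'); save(c,'s2'); cv2.imwrite('pics/s2c.png',cv2.resize(c['img'][70:270,110:350],None,fx=2.5,fy=2.5))
```

```text
(no output)
```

View pics/s2c.png

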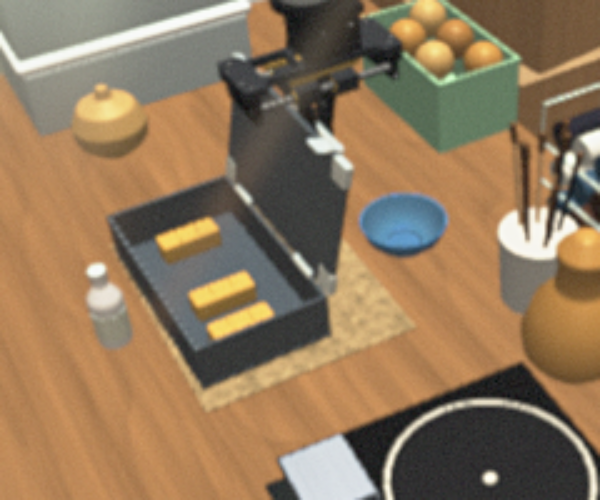

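The lid is open and three bars are visible, with one slot empty. I'll release narrowly and lift.

Emit:
move_arm(
  targets="0 0 0 0;0 0 0 0;0 0 0 0;0.16 0 0 0;0 0 0.4 0;0.1 0 0.6 0;0.15 0 0.8 0;0.1 0 1 0;0 0 1 0;0 0 1 0",
  gripper=22,
)

```text
time_s: 5.42
tcp_pos: [0.628, 0.2785, 0.2882]
ee_rot: [[0.019, -1.0, 0.0], [-1.0, -0.019, -0.0], [0.0, -0.0, -1.0]]
wrist_force: [0.4, 1.3, -0.4]
gripper_width: 0.253
gripper_force: 0.0
```

Emit:
move_arm(
  targets="-1 0 0 1;-1 0 0 1;-1 0 0 1;-1 0 0 1;-1 0 0 1;-1 0 0 1;0 0 0 1;0 0 0 1;0 0 0 1;0 0 0 1",
  gripper=46,
)

```text
time_s: 6.25
tcp_pos: [0.4778, 0.2788, 0.2875]
ee_rot: [[0.781, -0.624, 0.001], [-0.624, -0.781, 0.0], [0.0, -0.001, -1.0]]
wrist_force: [0.6, -0.2, 0.0]
gripper_width: 0.53
gripper_force: 0.0
```

Emit:
move_arm(
  targets="-1 -1 0 1;-1 -1 0 1;-1 -1 0 1;0 -1 0 1;0 -1 0 1;0 -1 0 1;0 -1 0 1;0 -1 0 1;0 0 0 0;0 0 0 0",
)

```text
time_s: 7.08
tcp_pos: [0.4029, 0.078, 0.2872]
ee_rot: [[1.0, 0.017, 0.001], [0.017, -1.0, 0.001], [0.001, -0.001, -1.0]]
wrist_force: [0.7, 0.6, 0.3]
gripper_width: 0.526
gripper_force: 0.0
```

Run:
```python
from h import *
c=cam('top'); save(c,'t2'); i=c['img']
cv2.imwrite('pics/t2c.png',cv2.resize(i[155:305,100:300],None,fx=4,fy=4,interpolation=cv2.INTER_CUBIC))
```

```text
(no output)
```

View pics/t2c.png

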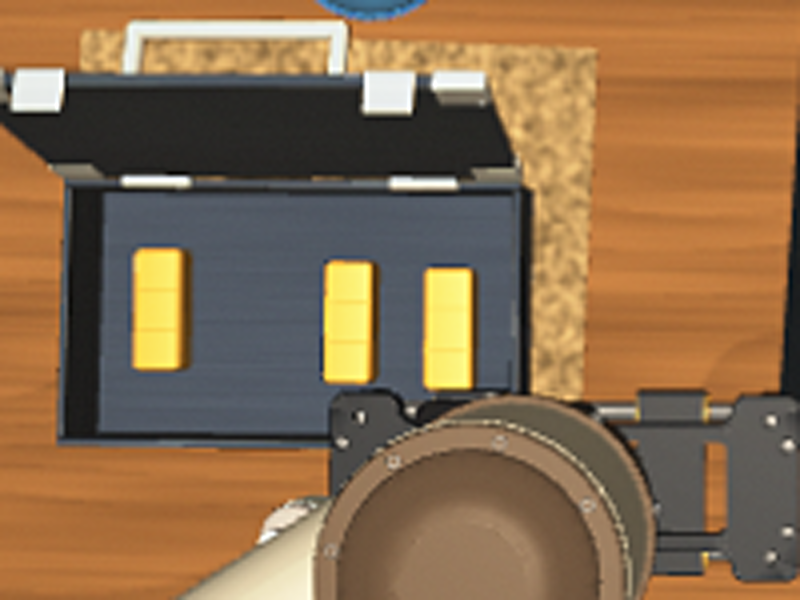

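The lid rests open at the back. The three bars are centred at crop pixels (159,309), (350,322) and (449,329).

Run:
```python
from h import *
np.set_printoptions(precision=4,suppress=True)
c=load('t2'); B=lambda p:np.array(p)/4+[100,155]-0.37
P=px2w(c,B([(159,309),(350,322),(449,329)]),.035); print(P)
print(px2w(c,B([(158,250),(160,368),(350,263),(350,382),(449,268),(449,388)]),.035)[:,:2])
s=sense(); print((P-s['tcp_pos'])/.025)
i=c['img']; print('pot ok? ', np.abs(i[150:280,400:525].astype(int)-load('top0')['img'][150:280,400:525]).mean())
```

```text
[[0.4692 0.3669 0.035 ]
 [0.464  0.2488 0.035 ]
 [0.4611 0.188  0.035 ]]
[[0.5054 0.369 ]
 [0.4332 0.3649]
 [0.5001 0.25  ]
 [0.4275 0.2476]
 [0.4984 0.1891]
 [0.4253 0.1869]]
[[  2.646   11.526  -10.0822]
 [  2.4376   6.8019 -10.0822]
 [  2.3224   4.3688 -10.0822]]
pot ok?  10.221784615384616
```

Emit:
move_arm(
  targets="0.47 0.88 0 0.2;0.47 0.88 0 0;0.47 0.88 0 0;0.47 0.88 0 0;0.45 0.87 0 0;0 0 -1 0;0 0 -1 0;0 0 -1 0;0 0 -1 0;0 0 -1 0",
  gripper=42,
)

```text
time_s: 7.97
tcp_pos: [0.4612, 0.19, 0.1603]
ee_rot: [[0.999, 0.038, 0.0], [0.038, -0.999, 0.0], [0.0, -0.0, -1.0]]
wrist_force: [0.3, 1.0, 0.3]
gripper_width: 0.482
gripper_force: 0.0
```

Emit:
move_arm(
  targets="0 0 -1 0;0 0 -1 0;0 0 -1 0;0 0 -1 0;0 0 -0.8 0;0 0 -0.6 0;0 0 -0.5 0;0 0 0 0;0 0 0 0",
)

```text
time_s: 8.72
tcp_pos: [0.4612, 0.1896, 0.0134]
ee_rot: [[0.999, 0.038, -0.001], [0.038, -0.999, -0.001], [-0.001, 0.001, -1.0]]
wrist_force: [1.2, -0.6, -0.1]
gripper_width: 0.483
gripper_force: 0.0
```

Emit:
move_arm(
  targets="0 0 0 0;0 0 0 0;0 0 0 0;0 0 0 0;0 0 0 0",
  gripper=0,
)

```text
time_s: 9.13
tcp_pos: [0.4619, 0.1894, 0.0148]
ee_rot: [[0.999, 0.037, 0.002], [0.037, -0.999, 0.001], [0.002, -0.001, -1.0]]
wrist_force: [-0.7, 1.0, 5.0]
gripper_width: 0.34
gripper_force: 30.0
```

Emit:
move_arm(
  targets="0 0 0.6 0;0 0 0.9 0;0 0 0.9 0;0 0 0.9 0;0 0 0.9 0;0 0 0.9 0;0 0 0.9 0;0 0 0 0",
)

```text
time_s: 9.8
tcp_pos: [0.4637, 0.1902, 0.1686]
ee_rot: [[0.999, 0.038, 0.008], [0.038, -0.999, 0.005], [0.008, -0.005, -1.0]]
wrist_force: [0.9, 0.5, -0.7]
gripper_width: 0.344
gripper_force: 30.0
```

Run:
```python
from h import *
c=cam('top'); save(c,'t3'); cv2.imwrite('pics/t3c.png',cv2.resize(c['img'][135:305,90:525],None,fx=1.8,fy=1.8,interpolation=cv2.INTER_CUBIC))
```

```text
(no output)
```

View pics/t3c.png

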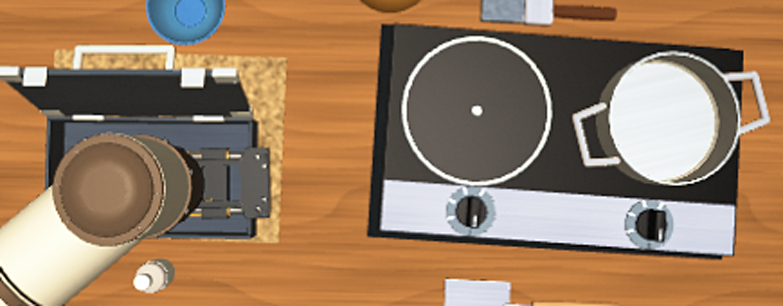

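The arm holds one bar, and the pot is unmoved at about (0.557,-0.400). I'll carry the bar over.

Emit:
move_arm(
  targets="0.1 -0.8 0 0;0.16 -1 0 0;0.16 -1 0 0;0.16 -1 0 0;0.16 -1 0 0;0.16 -1 0 0;0.16 -1 0 0;0.16 -1 0 0;0.16 -1 0 0;0.16 -1 0 0",
)

```text
time_s: 10.68
tcp_pos: [0.4988, -0.0575, 0.1625]
ee_rot: [[0.999, 0.037, -0.003], [0.037, -0.999, -0.0], [-0.003, -0.0, -1.0]]
wrist_force: [0.2, 0.1, -1.1]
gripper_width: 0.344
gripper_force: 30.0
```

Emit:
move_arm(
  targets="0.16 -1 0 0;0.16 -1 0 0;0.16 -1 0 0;0.16 -1 0 0;0.16 -1 0 0;0.16 -1 0 0;0.16 -1 0 0;0.16 -1 0 0;0.16 -1 0 0;0.16 -1 0 0",
)

```text
time_s: 11.52
tcp_pos: [0.5389, -0.3071, 0.162]
ee_rot: [[0.999, 0.036, -0.003], [0.036, -0.999, 0.001], [-0.003, -0.001, -1.0]]
wrist_force: [0.6, 1.0, -0.2]
gripper_width: 0.345
gripper_force: 30.0
```

Emit:
move_arm(
  targets="0.16 -1 0 0;0.2 -0.8 0 0;0.2 0 0 0;0 0 0 0",
)

```text
time_s: 11.85
tcp_pos: [0.5534, -0.3517, 0.1615]
ee_rot: [[0.999, 0.035, -0.003], [0.035, -0.999, 0.001], [-0.003, -0.002, -1.0]]
wrist_force: [-0.1, -0.3, -0.7]
gripper_width: 0.34
gripper_force: 30.0
```

Emit:
move_arm(
  targets="0.1 -0.9 0 0;0 0 -0.8 0;0 0 -0.8 0;0 0 -0.8 0;0 0 -0.6 0;0 0 -0.5 0;0 0 -0.3 0;0 0 0 0;0 0 0 0",
)

```text
time_s: 12.6
tcp_pos: [0.5565, -0.3734, 0.0689]
ee_rot: [[0.999, 0.038, -0.0], [0.038, -0.999, -0.0], [-0.0, 0.0, -1.0]]
wrist_force: [0.2, -0.0, 0.4]
gripper_width: 0.341
gripper_force: 30.0
```

Emit:
move_arm(
  targets="0 0 0 0;0 0 0 0;0 0 0 0;0 0 0.5 0;0 0 0.8 0;0 0 1 0;0 0 1 0;0 0 1 0;0 0 0 0",
  gripper=42,
)

```text
time_s: 13.35
tcp_pos: [0.5593, -0.3756, 0.1848]
ee_rot: [[0.999, 0.038, 0.012], [0.038, -0.999, -0.007], [0.011, 0.008, -1.0]]
wrist_force: [0.6, -0.8, 1.4]
gripper_width: 0.483
gripper_force: 0.0
```

Emit:
move_arm(
  targets="-0.15 0.9 0 0;-0.15 1 0 0;-0.15 1 0 0;-0.15 1 0 0;-0.15 1 0 0;-0.15 1 0 0;-0.15 1 0 0;-0.15 1 0 0;-0.15 1 0 0;-0.15 1 0 0",
)

```text
time_s: 14.18
tcp_pos: [0.5187, -0.1251, 0.1775]
ee_rot: [[0.999, 0.037, 0.002], [0.037, -0.999, -0.0], [0.002, 0.0, -1.0]]
wrist_force: [0.8, -0.2, -0.0]
gripper_width: 0.484
gripper_force: 0.0
```

Emit:
move_arm(
  targets="-0.15 1 0 0;-0.15 1 0 0;-0.15 1 0 0;-0.15 1 0 0;-0.15 1 0 0;-0.15 1 0 0;-0.15 1 0 0;-0.15 1 0 0;-0.15 1 0 0;-0.15 1 0 0",
)

```text
time_s: 15.02
tcp_pos: [0.4812, 0.1251, 0.1775]
ee_rot: [[0.999, 0.037, 0.002], [0.037, -0.999, 0.001], [0.002, -0.001, -1.0]]
wrist_force: [0.9, -0.2, -0.4]
gripper_width: 0.485
gripper_force: 0.0
```

Emit:
move_arm(
  targets="-0.15 1 0 0;-0.15 1 0 0;-0.15 1 0 0;-0.15 1 0 0;-0.1 1 0 0;0 0 0 0;0 0 0 0;0 0 0 0",
)

```text
time_s: 15.68
tcp_pos: [0.4637, 0.2486, 0.1768]
ee_rot: [[0.999, 0.037, 0.0], [0.037, -0.999, 0.0], [0.0, -0.0, -1.0]]
wrist_force: [-0.2, -0.9, -0.1]
gripper_width: 0.483
gripper_force: 0.0
```

Emit:
move_arm(
  targets="0 0 -0.9 0;0 0 -0.9 0;0 0 -0.9 0;0 0 -0.9 0;0 0 -0.9 0;0 0 -0.8 0;0 0 -0.7 0;0 0 -0.5 0;0 0 0 0;0 0 0 0",
)

```text
time_s: 16.52
tcp_pos: [0.4639, 0.2478, 0.0138]
ee_rot: [[0.999, 0.036, -0.001], [0.036, -0.999, -0.001], [-0.001, 0.001, -1.0]]
wrist_force: [0.2, 0.3, 0.3]
gripper_width: 0.477
gripper_force: 0.0
```

Emit:
move_arm(
  targets="0 0 0 0;0 0 0 0;0 0 0 0;0 0 0 0;0 0 0 0",
  gripper=0,
)

```text
time_s: 16.93
tcp_pos: [0.4645, 0.2493, 0.015]
ee_rot: [[0.999, 0.037, 0.002], [0.037, -0.999, 0.001], [0.002, -0.001, -1.0]]
wrist_force: [-1.2, -0.9, 6.3]
gripper_width: 0.343
gripper_force: 29.9
```

Emit:
move_arm(
  targets="0 0 0.5 0;0 0 0.9 0;0 0 0.9 0;0 0 0.9 0;0 0 0.9 0;0 0 0.9 0;0 0 0.9 0;0.2 -0.6 0 0;0.2 -1 0 0;0.2 -1 0 0",
)

```text
time_s: 17.77
tcp_pos: [0.4785, 0.1837, 0.1616]
ee_rot: [[0.999, 0.039, 0.0], [0.039, -0.999, 0.001], [0.0, -0.001, -1.0]]
wrist_force: [0.6, -0.7, -0.4]
gripper_width: 0.341
gripper_force: 29.9
```

Emit:
move_arm(
  targets="0.13 -1 0 0;0.13 -1 0 0;0.13 -1 0 0;0.13 -1 0 0;0.13 -1 0 0;0.13 -1 0 0;0.13 -1 0 0;0.13 -1 0 0;0.13 -1 0 0;0.13 -1 0 0",
)

```text
time_s: 18.6
tcp_pos: [0.5109, -0.0673, 0.1611]
ee_rot: [[0.999, 0.037, -0.001], [0.037, -0.999, 0.0], [-0.0, -0.0, -1.0]]
wrist_force: [0.3, -0.4, -0.7]
gripper_width: 0.341
gripper_force: 29.9
```

Emit:
move_arm(
  targets="0.13 -1 0 0;0.13 -1 0 0;0.13 -1 0 0;0.13 -1 0 0;0.13 -1 0 0;0.13 -1 0 0;0.13 -1 0 0;0.13 -1 0 0;0.13 -1 0 0;0.13 -1 0 0",
)

```text
time_s: 19.43
tcp_pos: [0.5435, -0.3171, 0.1608]
ee_rot: [[0.999, 0.037, -0.001], [0.037, -0.999, 0.001], [-0.001, -0.001, -1.0]]
wrist_force: [0.3, 0.7, -0.3]
gripper_width: 0.342
gripper_force: 29.9
```

Emit:
move_arm(
  targets="0.13 -1 0 0;0.13 -1 0 0;0.13 -1 0 0;0.13 -1 0 0;0 -0.4 0 0;0 0 0 0",
)

```text
time_s: 19.93
tcp_pos: [0.5561, -0.4279, 0.16]
ee_rot: [[0.999, 0.034, -0.001], [0.034, -0.999, 0.001], [-0.001, -0.001, -1.0]]
wrist_force: [-0.0, -0.1, -0.7]
gripper_width: 0.34
gripper_force: 29.9
```

Run:
```python
from h import *
c=cam('side'); save(c,'s3'); cv2.imwrite('pics/s3c.png',c['img'][80:400,130:480])
```

```text
(no output)
```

View pics/s3c.png

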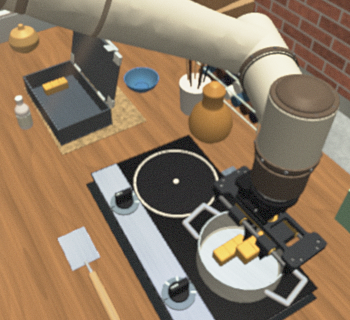

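One bar is in the pot, the second is held above it and the pot hasn't moved. I'll lower the second and fetch the third.

Emit:
move_arm(
  targets="0 0 -0.8 0;0 0 -0.8 0;0 0 -0.8 0;0 0 -0.6 0;0 0 -0.4 0;0 0 -0.25 0;0 0 0 0;0 0 0 0",
)

```text
time_s: 20.65
tcp_pos: [0.5573, -0.4259, 0.0707]
ee_rot: [[0.999, 0.038, 0.001], [0.038, -0.999, -0.001], [0.001, 0.001, -1.0]]
wrist_force: [0.5, 0.2, -0.3]
gripper_width: 0.342
gripper_force: 29.9
```

Emit:
move_arm(
  targets="0 0 0 0;0 0 0 0;0 0 0 0;0 0 0.5 0;0 0 0.8 0;0 0 1 0;0 0 1 0;0 0 1 0;0 0 0 0",
  gripper=40,
)

```text
time_s: 21.4
tcp_pos: [0.5595, -0.4284, 0.1862]
ee_rot: [[0.999, 0.038, 0.011], [0.038, -0.999, -0.008], [0.011, 0.008, -1.0]]
wrist_force: [0.6, 0.3, 0.9]
gripper_width: 0.463
gripper_force: 0.0
```

Emit:
move_arm(
  targets="-0.11 0.9 0 0;-0.11 1 0 0;-0.11 1 0 0;-0.11 1 0 0;-0.11 1 0 0;-0.11 1 0 0;-0.11 1 0 0;-0.11 1 0 0;-0.11 1 0 0;-0.11 1 0 0",
)

```text
time_s: 22.23
tcp_pos: [0.5293, -0.1776, 0.1789]
ee_rot: [[0.999, 0.037, 0.002], [0.037, -0.999, -0.0], [0.002, 0.0, -1.0]]
wrist_force: [0.5, -0.3, 0.6]
gripper_width: 0.461
gripper_force: 0.0
```

Emit:
move_arm(
  targets="-0.11 1 0 0;-0.11 1 0 0;-0.11 1 0 0;-0.11 1 0 0;-0.11 1 0 0;-0.11 1 0 0;-0.11 1 0 0;-0.11 1 0 0;-0.11 1 0 0;-0.11 1 0 0",
  gripper=42,
)

```text
time_s: 23.07
tcp_pos: [0.5019, 0.0726, 0.1789]
ee_rot: [[0.999, 0.037, 0.002], [0.037, -0.999, 0.001], [0.002, -0.001, -1.0]]
wrist_force: [-0.3, -0.5, -0.3]
gripper_width: 0.483
gripper_force: 0.0
```

Emit:
move_arm(
  targets="-0.11 1 0 0;-0.11 1 0 0;-0.11 1 0 0;-0.11 1 0 0;-0.11 1 0 0;-0.11 1 0 0;-0.11 1 0 0;-0.11 1 0 0;-0.11 1 0 0;-0.11 1 0 0",
)

```text
time_s: 23.9
tcp_pos: [0.4743, 0.3227, 0.179]
ee_rot: [[0.999, 0.037, 0.002], [0.037, -0.999, 0.001], [0.002, -0.001, -1.0]]
wrist_force: [-0.0, 0.5, -0.2]
gripper_width: 0.487
gripper_force: 0.0
```

Emit:
move_arm(
  targets="-0.11 1 0 0;-0.11 0.9 0 0;0 0 0 0;0 0 0 0;0 0 0 0",
)

```text
time_s: 24.32
tcp_pos: [0.4688, 0.3685, 0.1781]
ee_rot: [[0.999, 0.037, 0.0], [0.037, -0.999, 0.0], [0.0, -0.0, -1.0]]
wrist_force: [-0.8, -0.0, -0.5]
gripper_width: 0.485
gripper_force: 0.0
```

Emit:
move_arm(
  targets="0 0 -0.9 0;0 0 -0.9 0;0 0 -0.9 0;0 0 -0.9 0;0 0 -0.9 0;0 -0.05 -0.8 0;0 0 -0.7 0;0 0 -0.6 0;0 0 0 0;0 0 0 0",
)

```text
time_s: 25.15
tcp_pos: [0.469, 0.3665, 0.0126]
ee_rot: [[0.999, 0.036, -0.001], [0.036, -0.999, -0.001], [-0.001, 0.001, -1.0]]
wrist_force: [-0.4, 0.6, 0.1]
gripper_width: 0.484
gripper_force: 0.0
```

Emit:
move_arm(
  targets="0 0 0 0;0 0 0 0;0 0 0 0;0 0 0 0;0 0 0 0",
  gripper=0,
)

```text
time_s: 25.57
tcp_pos: [0.4694, 0.3681, 0.014]
ee_rot: [[0.999, 0.037, 0.002], [0.037, -0.999, 0.001], [0.002, -0.001, -1.0]]
wrist_force: [-0.8, -0.4, 7.0]
gripper_width: 0.344
gripper_force: 30.0
```

Emit:
move_arm(
  targets="0 0 0.5 0;0 0 0.9 0;0 0 0.9 0;0 0 0.9 0;0 0 0.9 0;0 0 0.9 0;0 0 0.9 0;0 0 0.6 0;0.11 -0.6 0 0;0.11 -1 0 0",
)

```text
time_s: 26.4
tcp_pos: [0.4744, 0.3287, 0.1755]
ee_rot: [[0.999, 0.039, 0.001], [0.039, -0.999, 0.002], [0.001, -0.002, -1.0]]
wrist_force: [0.4, -0.2, -1.1]
gripper_width: 0.343
gripper_force: 30.0
```

Emit:
move_arm(
  targets="0.11 -1 0 0;0.11 -1 0 0;0.11 -1 0 0;0.11 -1 0 0;0.11 -1 0 0;0.11 -1 0 0;0.11 -1 0 0;0.11 -1 0 0;0.11 -1 0 0;0.11 -1 0 0",
)

```text
time_s: 27.23
tcp_pos: [0.5006, 0.0756, 0.174]
ee_rot: [[0.999, 0.037, -0.002], [0.037, -0.999, -0.0], [-0.002, 0.0, -1.0]]
wrist_force: [0.0, 0.2, -1.2]
gripper_width: 0.344
gripper_force: 30.0
```

Emit:
move_arm(
  targets="0.11 -1 0 0;0.11 -1 0 0;0.11 -1 0 0;0.11 -1 0 0;0.11 -1 0 0;0.11 -1 0 0;0.11 -1 0 0;0.11 -1 0 0;0.11 -1 0 0;0.11 -1 0 0",
)

```text
time_s: 28.07
tcp_pos: [0.5279, -0.1738, 0.1739]
ee_rot: [[0.999, 0.036, -0.002], [0.036, -0.999, 0.001], [-0.002, -0.001, -1.0]]
wrist_force: [0.6, 0.4, -0.4]
gripper_width: 0.344
gripper_force: 30.0
```

Emit:
move_arm(
  targets="0.15 -1 0 0;0.15 -1 0 0;0.15 -1 0 0;0.15 -1 0 0;0.15 -1 0 0;0.11 -1 0 0;0.11 -1 0 0;0 0 0 0;0 0 0 0",
)

```text
time_s: 28.82
tcp_pos: [0.5521, -0.3484, 0.1731]
ee_rot: [[0.999, 0.034, -0.003], [0.034, -0.999, 0.002], [-0.003, -0.002, -1.0]]
wrist_force: [0.2, 0.2, -0.8]
gripper_width: 0.342
gripper_force: 30.0
```

Run:
```python
from h import *
c=cam('side'); save(c,'s4'); cv2.imwrite('pics/s4c.png',cv2.resize(c['img'][200:400,250:480],None,fx=2,fy=2))
```

```text
(no output)
```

View pics/s4c.png

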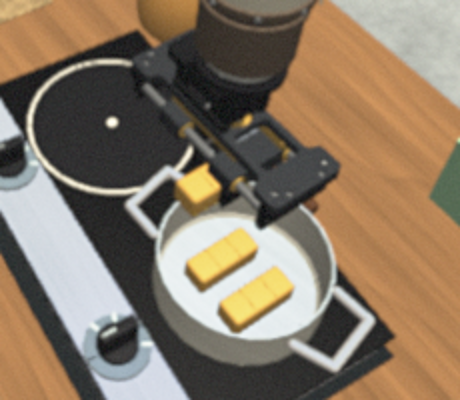

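The two bars lie side by side in the pot. I'll lay the third across the top, centred.

Emit:
move_arm(
  targets="0.1 -1 0 0;0.1 -1 0 0;0 -0.05 -0.8 0;0 0 -0.8 0;0 0 -0.7 0;0 0 -0.5 0;0 0 -0.4 0;0 0 0 0;0 0 0 0",
)

```text
time_s: 29.62
tcp_pos: [0.5587, -0.3983, 0.0951]
ee_rot: [[0.999, 0.038, -0.0], [0.038, -0.999, -0.0], [-0.0, 0.0, -1.0]]
wrist_force: [-0.2, 1.7, -0.4]
gripper_width: 0.34
gripper_force: 30.0
```

Emit:
move_arm(
  targets="0 0 0 0;0 0 0 0;0 0 0 0;0 0 0.5 0;0 0 0.8 0;0 0 1 0;0 0 1 0;0 0 0 0;0 0 0 0",
  gripper=42,
)

```text
time_s: 30.37
tcp_pos: [0.5597, -0.3993, 0.1814]
ee_rot: [[0.999, 0.037, 0.006], [0.037, -0.999, -0.003], [0.006, 0.003, -1.0]]
wrist_force: [0.0, -0.8, -0.5]
gripper_width: 0.48
gripper_force: 0.0
```

Emit:
move_arm(
  targets="0 1 0.5 0;0 1 0 0;0 1 0 0;0 1 0 0;0 1 0 0;0 1 0 0;0 1 0 0;0 1 0 0;0 1 0 0;0 1 0 0",
)

```text
time_s: 31.2
tcp_pos: [0.5579, -0.1474, 0.1898]
ee_rot: [[0.999, 0.037, -0.001], [0.037, -0.999, 0.0], [-0.001, -0.0, -1.0]]
wrist_force: [0.3, 0.4, -0.1]
gripper_width: 0.482
gripper_force: 0.0
```

Run:
```python
from h import *
c=cam('top'); save(c,'t4'); cv2.imwrite('pics/t4c.png',cv2.resize(c['img'][140:285,290:525],None,fx=3.4,fy=3.4,interpolation=cv2.INTER_CUBIC))
```

```text
(no output)
```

View pics/t4c.png

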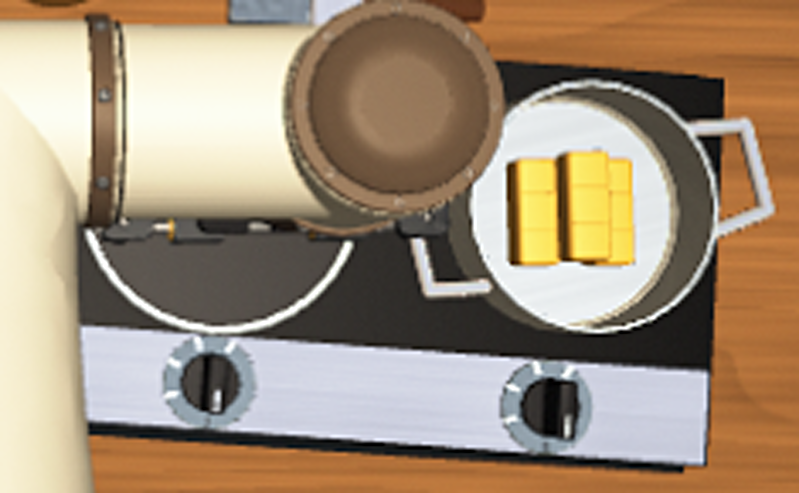

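All three bars lie in the pot and it hasn't moved, with its left handle centred near (0.527,-0.284). I'll turn to the handle's angle and grip it.

Emit:
move_arm(
  targets="-0.2 -0.91 0 0.5;-0.2 -0.91 0 0.5;-0.2 -0.91 0 0.5;-0.2 -0.91 0 0.5;-0.2 -0.91 0 0.5;-0.2 -0.91 0 0;0 0 0 0;0 0 0 0",
  gripper=22,
)

```text
time_s: 31.92
tcp_pos: [0.5277, -0.2861, 0.1895]
ee_rot: [[0.968, 0.25, -0.001], [0.25, -0.968, 0.001], [-0.001, -0.001, -1.0]]
wrist_force: [-0.8, 1.3, 0.6]
gripper_width: 0.255
gripper_force: 0.0
```

Run:
```python
from h import *
s=sense();print(s['tcp_pos'],s['ee_rot'][0]); c=cam('wrist'); save(c,'w4')
R=np.array(s['ee_rot']); 
b=np.array([.5275,-.2845,.105]); d=np.array([np.cos(np.radians(14.5)),np.sin(np.radians(14.5)),0])*.03
print(w2px(c,[b-d,b,b+d]))
```

```text
[ 0.52769049 -0.2860658   0.18947983] [ 0.96824313  0.25000742 -0.0012414 ]
[[277.30133143 253.75649501]
 [277.20924496 219.5843836 ]
 [277.11206134 183.37239095]]
```

View pics/w4.png

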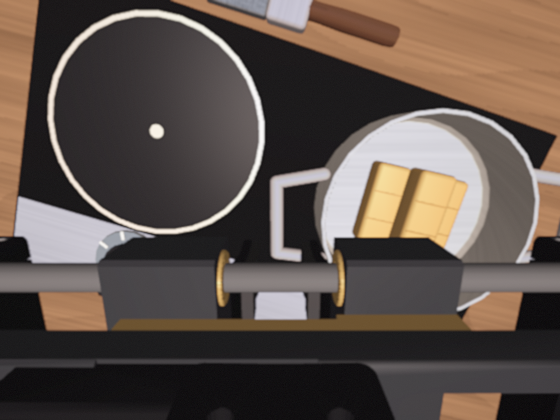

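The handle bar is at u≈277, v 180-255, exactly as predicted. I'll descend and grip.

Emit:
move_arm(
  targets="0 0.05 -0.8 0;0 0 -0.8 0;0 0 -0.8 0;0 0 -0.8 0;0 0 -0.6 0;0 0 -0.35 0;0 0 0 0;0 0 0 0",
)

```text
time_s: 32.63
tcp_pos: [0.5289, -0.2834, 0.0865]
ee_rot: [[0.967, 0.254, -0.0], [0.254, -0.967, -0.0], [-0.0, 0.0, -1.0]]
wrist_force: [0.1, 0.3, 0.4]
gripper_width: 0.253
gripper_force: 0.0
```

Emit:
move_arm(
  targets="0 0 0 0;0 0 0 0;0 0 0 0;0 0 0 0;0 0 0 0",
  gripper=0,
)

```text
time_s: 33.05
tcp_pos: [0.529, -0.2836, 0.0874]
ee_rot: [[0.968, 0.253, 0.001], [0.253, -0.968, -0.0], [0.001, 0.0, -1.0]]
wrist_force: [-1.9, 4.5, 6.7]
gripper_width: 0.104
gripper_force: 30.0
```

Run:
```python
from h import *
c=load('w4'); print('ring from wrist',px2w(c,[(156.5,131)],.052))
c=load('top0'); 
g=c['img'][140:270,300:400].copy()
print(sense()['tcp_pos'])
```

```text
ring from wrist [[ 0.56804571 -0.1574195   0.052     ]]
[ 0.52896887 -0.28363091  0.08744337]
```

Emit:
move_arm(
  targets="0 0.1 0 0;0 0.2 0 0;0 0.3 0 0;0.03 0.4 0 0;0.03 0.4 0 0;0.03 0.4 0 0;0.03 0.4 0 0;0.03 0.4 0 0;0.03 0.4 0 0;0.03 0.4 0 0",
)

```text
time_s: 33.88
tcp_pos: [0.5342, -0.1987, 0.0869]
ee_rot: [[0.968, 0.253, 0.001], [0.253, -0.968, -0.001], [0.001, 0.001, -1.0]]
wrist_force: [0.4, -5.0, 4.8]
gripper_width: 0.106
gripper_force: 30.0
```

Emit:
move_arm(
  targets="0.02 0.4 0 0;0.02 0.4 0 0;0.02 0.4 0 0;0.02 0.4 0 0;0.02 0.4 0 0;0.02 0.4 0 0;0.02 0.4 0 0;0.02 0.4 0 0;0.02 0.4 0 0;0.02 0.4 0 0",
)

```text
time_s: 34.72
tcp_pos: [0.5387, -0.0986, 0.0867]
ee_rot: [[0.968, 0.253, -0.0], [0.253, -0.968, -0.001], [-0.0, 0.001, -1.0]]
wrist_force: [-0.0, -5.4, 6.0]
gripper_width: 0.1
gripper_force: 30.0
```

Emit:
move_arm(
  targets="0 0.4 0 0;0 0.4 0 0;0 0.4 0 0;0 0.4 0 0;0 0.3 0 0;0 0.2 0 0;0 0.2 0 0;0 0 0 0;0 0 0 0;0 0 0 0",
)

```text
time_s: 35.55
tcp_pos: [0.5386, -0.0408, 0.0869]
ee_rot: [[0.967, 0.253, -0.0], [0.253, -0.967, -0.0], [-0.0, 0.0, -1.0]]
wrist_force: [-1.4, -1.9, 7.9]
gripper_width: 0.1
gripper_force: 30.0
```

Run:
```python
from h import *
c=cam('side'); save(c,'s5'); cv2.imwrite('pics/s5c.png',cv2.resize(c['img'][200:400,220:460],None,fx=2.5,fy=2.5))
```

```text
(no output)
```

View pics/s5c.png

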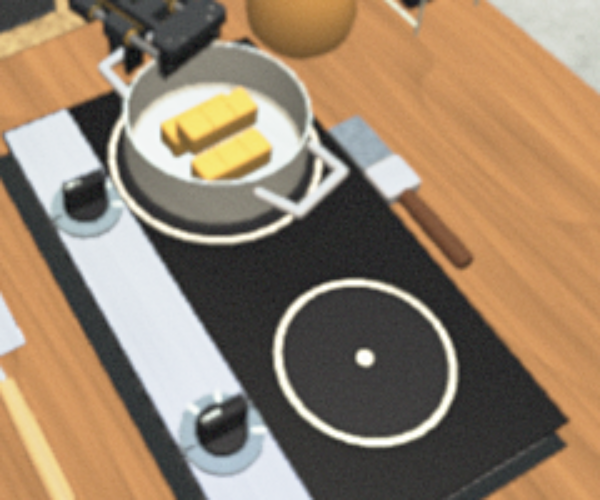

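The pot is on the large ring, with the handle pose putting its centre at about (0.569,-0.157). I'll release, rise and go over the left dial.

Emit:
move_arm(
  targets="0 0 0 0;0 0 0 0;0 0 0 0;0 0 0.4 0;0 0 0.7 0;0 0 1 0;0 0 1 0;0 0 1 0;0 0 0 0",
  gripper=22,
)

```text
time_s: 36.35
tcp_pos: [0.5419, -0.041, 0.1947]
ee_rot: [[0.967, 0.254, 0.011], [0.254, -0.967, 0.001], [0.011, 0.002, -1.0]]
wrist_force: [0.6, -0.2, 0.8]
gripper_width: 0.255
gripper_force: 0.0
```

Emit:
move_arm(
  targets="-0.84 -0.85 0 -0.7;-0.84 -0.85 0 -0.7;-0.84 -0.85 0 -0.7;-0.84 -0.85 0 -0.7;-0.84 -0.85 0 -0.7;0 0 0 0;0 0 0 0;0 0 0 0",
  gripper=34,
)

```text
time_s: 37.02
tcp_pos: [0.4341, -0.1475, 0.1891]
ee_rot: [[0.999, -0.05, 0.001], [-0.05, -0.999, 0.0], [0.001, -0.0, -1.0]]
wrist_force: [0.2, 0.1, 0.5]
gripper_width: 0.391
gripper_force: 0.0
```

Run:
```python
from h import *
s=sense();print(s['tcp_pos'],s['ee_rot'][0]); c=cam('wrist'); save(c,'w6')
print(w2px(c,[[.4535,-.1465,.096],[.4135,-.1485,.096],[.433,-.1475,.096]]))
t=cam('top'); save(t,'t6')
cv2.imwrite('pics/m6.png',np.vstack([cv2.resize(c['img'][100:300],(800,286)),cv2.resize(t['img'][145:275,290:510],(508,300))@np.eye(3) if 0 else cv2.copyMakeBorder(cv2.resize(t['img'][145:275,290:510],(508,300)),0,0,0,292,0)]))
```

```text
[ 0.43413925 -0.14750905  0.18905952] [ 9.98745664e-01 -5.00637581e-02  8.48285963e-04]
[[277.16950609 195.27568553]
 [281.89065278 240.55219748]
 [279.60326328 218.89897932]]
```

View pics/m6.png

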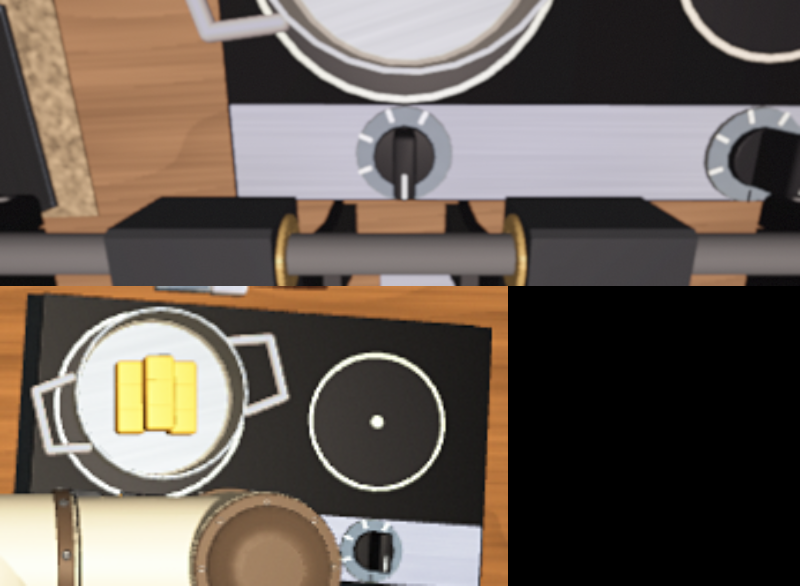

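The wrist view shows the dial bar at u≈283, about 2 mm off to -y. The top view shows the pot on the ring with its bars inside. I'll descend and grip the dial.

Run:
```python
from h import *
t=load('t6'); uv=np.array([(36,102),(46,166),(272,52),(285,109)])/2.309+[290,145]-.3
h=px2w(t,uv,.105); print(h.mean(0), h)
```

```text
[ 0.57424915 -0.15864388  0.105     ] [[ 0.57660608 -0.03492096  0.105     ]
 [ 0.51320359 -0.04602777  0.105     ]
 [ 0.63207776 -0.27018332  0.105     ]
 [ 0.57510916 -0.28344346  0.105     ]]
```

Emit:
move_arm(
  targets="-0.03 -0.08 -0.8 0;0 0 -0.8 0;0 0 -0.8 0;0 0 -0.8 0;0 0 -0.7 0;0 0 -0.4 0;0 0 -0.3 0;0 0 0 0;0 0 0 0",
)

```text
time_s: 37.87
tcp_pos: [0.4336, -0.1493, 0.0737]
ee_rot: [[0.999, -0.049, -0.0], [-0.049, -0.999, -0.0], [-0.0, 0.0, -1.0]]
wrist_force: [-0.7, -0.1, -0.3]
gripper_width: 0.388
gripper_force: 0.0
```

Emit:
move_arm(
  targets="0 0 0 0;0 0 0 0;0 0 0 0;0 0 0 0;0 0 0 0",
  gripper=0,
)

```text
time_s: 38.28
tcp_pos: [0.4334, -0.1497, 0.0743]
ee_rot: [[0.999, -0.05, 0.001], [-0.05, -0.999, -0.0], [0.001, -0.0, -1.0]]
wrist_force: [-0.4, 0.2, 2.4]
gripper_width: 0.159
gripper_force: 30.0
```

Emit:
move_arm(
  targets="0 0 0 -0.9;0 0 0 -0.9;0 0 0 -0.9;0 0 0 -0.9;0 0 0 -0.9;0 0 0 -0.9;0 0 0 -0.9;0 0 0 -0.9;0 0 0 -0.9;0 0 0 -0.9",
)

```text
time_s: 39.12
tcp_pos: [0.4329, -0.1505, 0.0743]
ee_rot: [[0.668, -0.744, -0.0], [-0.744, -0.668, -0.001], [0.001, 0.001, -1.0]]
wrist_force: [-1.1, -4.9, 1.8]
gripper_width: 0.155
gripper_force: 30.0
```

Emit:
move_arm(
  targets="0 0 0 -0.9;0 0 0 -0.9;0 0 0 -0.9;0 0 0 -0.9;0 0 0 -0.9;0 0 0 -0.25;0 0 0 0;0 0 0 0",
)

```text
time_s: 39.78
tcp_pos: [0.4325, -0.1507, 0.0743]
ee_rot: [[0.315, -0.949, -0.001], [-0.949, -0.315, -0.001], [0.001, 0.001, -1.0]]
wrist_force: [-1.8, -5.1, 1.9]
gripper_width: 0.16
gripper_force: 30.0
```

Emit:
move_arm(
  targets="0 0 0 0;0 0 0 0;0 0 0 0;0 0 0.4 0;0 0 0.7 0;0 0 1 0;0 0 1 0;0 0 1 0;0 0 1 0;0 0 0 0",
  gripper=28,
)

```text
time_s: 40.62
tcp_pos: [0.4363, -0.1499, 0.2065]
ee_rot: [[0.316, -0.949, 0.011], [-0.949, -0.316, -0.001], [0.005, -0.01, -1.0]]
wrist_force: [1.1, -0.1, -0.2]
gripper_width: 0.318
gripper_force: 0.0
```

Emit:
move_arm(
  targets="0 0 1 -0.7;0 0 1 -0.7;0 0 1 -0.7;0 0 0.7 -0.7;0.4 0.7 0 -0.7;0.55 1 0 0;0.55 1 0 0;0.55 1 0 0;0.55 1 0 0;0.55 1 0 0",
  gripper=0,
)

```text
time_s: 41.45
tcp_pos: [0.5121, -0.0056, 0.2933]
ee_rot: [[0.015, -1.0, -0.0], [-1.0, -0.015, 0.0], [-0.0, 0.0, -1.0]]
wrist_force: [0.2, -0.7, -0.5]
gripper_width: 0.002
gripper_force: 0.0
```

Emit:
move_arm(
  targets="0.55 1 0 0;0.55 1 0 0;0.55 1 0 0;0.55 1 0 0;0.55 1 0 0;0.55 1 0 0;0.55 1 0 0;0.55 1 0 0;0.55 1 0 0;0.55 1 0 0",
)

```text
time_s: 42.28
tcp_pos: [0.6496, 0.2444, 0.2929]
ee_rot: [[0.016, -1.0, -0.001], [-1.0, -0.016, -0.0], [0.0, 0.001, -1.0]]
wrist_force: [0.6, -0.2, 0.4]
gripper_width: 0.007
gripper_force: 0.0
```

Emit:
move_arm(
  targets="0.5 1 0 0;0.1 0.5 0 0;0 0 0 0;0 0 0 0",
)

```text
time_s: 42.62
tcp_pos: [0.6638, 0.2807, 0.2926]
ee_rot: [[0.016, -1.0, -0.002], [-1.0, -0.016, -0.001], [0.001, 0.002, -1.0]]
wrist_force: [-0.5, 0.3, -0.7]
gripper_width: 0.006
gripper_force: 0.0
```

Run:
```python
from h import *
print(sense()['tcp_pos']); c=cam('side'); t=cam('top'); save(t,'t7')
cv2.imwrite('pics/m7.png',np.hstack([cv2.resize(c['img'][70:270,110:310],(400,400)),cv2.resize(t['img'][140:280,290:430],(400,400))]))
```

```text
[0.66381429 0.28073957 0.2925943 ]
```

View pics/m7.png

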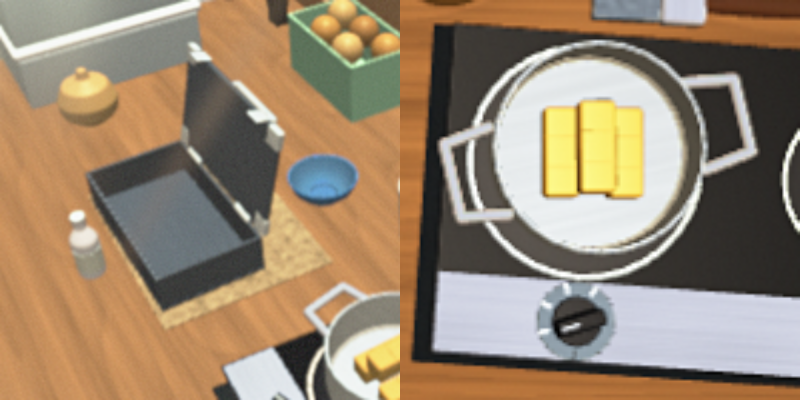

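The case is empty with its lid open, and the dial pointer is about 69° clockwise of off. I'll check the pot's centre from this view while pushing the lid over from behind.

Run:
```python
from h import *
t=load('t7'); uv=np.array([(44,146),(60,217),(338,78),(353,150)])/2.857+[290,140]-.3
h=px2w(t,uv,.105); print(h.mean(0), h)
for z,r,c in ((.117,.085,(.569,-.157)),(.117,.085,(.574,-.1586)),(.052,.1,(.5675,-.157))):
    P=[[c[0]+r*np.cos(a),c[1]+r*np.sin(a),z] for a in (0,np.pi/2,np.pi,-np.pi/2)]
    print(((w2px(t,P)-[290,140])*2.857+[400,0]).round(0).tolist())
```

```text
[ 0.57365197 -0.15953011  0.105     ] [[ 0.5721565  -0.03456795  0.105     ]
 [ 0.51540353 -0.04845495  0.105     ]
 [ 0.63261645 -0.27135908  0.105     ]
 [ 0.57443142 -0.28373847  0.105     ]]
[[599.0, 45.0], [491.0, 149.0], [597.0, 258.0], [704.0, 153.0]]
[[601.0, 39.0], [493.0, 142.0], [599.0, 252.0], [706.0, 147.0]]
[[586.0, 43.0], [467.0, 157.0], [584.0, 278.0], [703.0, 162.0]]
```

Emit:
move_arm(
  targets="0 0 -0.9 0;0 0 -0.9 0;0 0 -0.9 0;0 0 -0.9 0;0 0 -0.9 0;0 0 0 0;-0.3 0 0 0;-0.3 0 0 0;-0.3 0 0 0;-0.3 0 0 0",
)

```text
time_s: 43.55
tcp_pos: [0.634, 0.2806, 0.1837]
ee_rot: [[0.015, -1.0, 0.003], [-1.0, -0.015, 0.002], [-0.002, -0.003, -1.0]]
wrist_force: [-0.1, -0.6, 0.3]
gripper_width: 0.009
gripper_force: 0.0
```

Emit:
move_arm(
  targets="-0.3 0 0 0;-0.3 0 0 0;-0.3 0 0 0;-0.3 0 0 0;-0.3 0 0 0;-0.3 0 0 0;-0.3 0 0 0;-0.2 0 0 0;0 0 0 0;0 0 0 0",
)

```text
time_s: 44.38
tcp_pos: [0.5759, 0.2803, 0.1823]
ee_rot: [[0.015, -1.0, 0.0], [-1.0, -0.015, 0.001], [-0.001, -0.0, -1.0]]
wrist_force: [0.0, 0.1, -0.3]
gripper_width: 0.006
gripper_force: 0.0
```

Emit:
move_arm(
  targets="0 0 0 0;0 0 0 0;0 0 0 0;0 0 1 0;0 0 1 0;0 0 1 0;0 0 1 0;0 0 1 0;0 0 0 0;0 0 0 0",
)

```text
time_s: 45.22
tcp_pos: [0.5773, 0.2809, 0.3073]
ee_rot: [[0.015, -1.0, 0.002], [-1.0, -0.015, 0.002], [-0.002, -0.002, -1.0]]
wrist_force: [-0.3, 1.0, -1.3]
gripper_width: 0.003
gripper_force: 0.0
```

Run:
```python
from h import *
c=cam('side'); cv2.imwrite('pics/s8.png',c['img'])
```

```text
(no output)
```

View pics/s8.png

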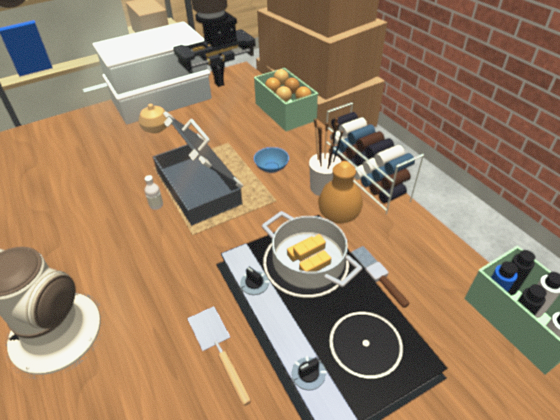

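The lid has tipped past its balance point and is falling slowly, and the pot's centre is within about 7 mm of the ring's. I've now viewed more pictures than the 14 allowed, so I'll stop viewing. I'll wait with the arm clear and check the lid by comparing images numerically.

Emit:
move_arm(
  targets="-0.9 0.9 0 0;-0.9 0.9 0 0;-0.9 0.9 0 0;-0.9 0.9 0 0;-0.9 0.9 0 0;-0.9 0.9 0 0;-0.9 0.9 0 0;-0.9 0.9 0 0;-0.9 0.9 0 0;-0.9 0.9 0 0",
)

```text
time_s: 46.1
tcp_pos: [0.3501, 0.5057, 0.304]
ee_rot: [[0.015, -1.0, -0.002], [-1.0, -0.015, -0.004], [0.004, 0.002, -1.0]]
wrist_force: [0.1, -0.4, 0.3]
gripper_width: 0.008
gripper_force: 0.0
```

Emit:
move_arm(
  targets="-0.5 0.5 0 0;-0.5 0.5 0 0;-0.5 0.5 0 0;-0.5 0.5 0 0;0 0 0 0;0 0 0 0;0 0 0 0;0 0 0 0;0 0 0 0;0 0 0 0",
)

```text
time_s: 46.93
tcp_pos: [0.3023, 0.5548, 0.3063]
ee_rot: [[0.014, -1.0, -0.0], [-1.0, -0.014, -0.0], [0.0, 0.0, -1.0]]
wrist_force: [0.2, -0.6, -0.1]
gripper_width: 0.004
gripper_force: 0.0
```

Emit:
move_arm(
  targets="0 0 0 0;0 0 0 0;0 0 0 0;0 0 0 0;0 0 0 0;0 0 0 0;0 0 0 0;0 0 0 0;0 0 0 0;0 0 0 0",
)

```text
time_s: 47.77
tcp_pos: [0.3018, 0.5554, 0.3063]
ee_rot: [[0.015, -1.0, -0.0], [-1.0, -0.015, -0.0], [0.0, 0.0, -1.0]]
wrist_force: [-0.2, 0.5, 0.0]
gripper_width: 0.008
gripper_force: 0.0
```

Run:
```python
from h import *
a=load('top0')['img'].astype(int); s0=load('side0')['img'].astype(int)
t=cam('top'); c=cam('side'); save(t,'t9'); save(c,'s9'); i=t['img'].astype(int); si=c['img'].astype(int)
d=lambda p,q,r:np.abs(p[r]-q[r]).mean().round(1)
for n,r in (('case',np.s_[195:275,108:236]),('lidhandle',np.s_[250:262,136:196]),('caseL',np.s_[195:275,108:150]),('caseR',np.s_[195:275,190:236]),('mat',np.s_[166:198,122:246]),('paint',np.s_[278:300,160:190]),('dish',np.s_[118:160,170:216]),('bare',np.s_[330:400,300:500]),('rdial',np.s_[244:275,435:470]),('spat',np.s_[285:322,330:440]),('brush',np.s_[128:150,354:436]),('gourd',np.s_[60:140,235:335])): print(n,d(i,a,r))
print('side case',d(si,s0,np.s_[135:225,150:245]))
# lid handle white bar profile
r=i[240:268,150:185].mean((1,2)).round(0); print(r); print(a[240:268,150:185].mean((1,2)).round(0))
```

```text
case 1.5
lidhandle 1.5
caseL 1.5
caseR 1.5
mat 1.9
paint 1.6
dish 1.7
bare 1.7
rdial 1.7
spat 1.7
brush 1.7
gourd 1.4
side case 4.9
[105. 103. 101. 101. 100. 102. 102. 101. 101. 101. 103. 101.  96. 154.
 246. 248. 248. 171.  98. 101. 102.  98.  98.  99.  96.  99. 103.  90.]
[106. 104. 102. 102. 102. 103. 104. 102. 102. 103. 104. 102.  97. 156.
 247. 249. 249. 174.  99. 102. 103. 100.  99. 100.  98. 101. 105.  91.]
```

The lid is shut, with its pixels matching the start image, and the other objects are unmoved. I'll check that the pot hasn't been knocked since, then hand in.

Run:
```python
from h import *
a=load('t7')['img'].astype(int); i=cam('top')['img'].astype(int)
d=np.abs(a-i)[145:275,300:425].mean(); print(d)
if d<3: print(finish_job())
```

```text
10.850646153846155
```

Run:
```python
from h import *
a=load('t7')['img']; c=cam('top'); save(c,'t10'); i=c['img']
D=np.abs(a.astype(int)-i).mean(2)
for n,r in (('pot',np.s_[150:235,310:390]),('dial',np.s_[238:270,335:370]),('strip',np.s_[238:270,375:425]),('glass',np.s_[160:235,400:425])): print(n,D[r].mean().round(1))
print((D[145:275:10,300:425:10]).round(0).astype(int))
T=a[150:236,335-25:400]  # pot template
for nm,tt in (('pot',a[152:232,306:412]),('bars',a[172:212,476//4+220:0]) if 0 else ('bars',a[173:211,338:377])):
    m=cv2.matchTemplate(i,tt,cv2.TM_CCOEFF_NORMED); print(nm,cv2.minMaxLoc(m)[1::2])
def yel(x):
    h=cv2.cvtColor(x,cv2.COLOR_BGR2HSV)[150:240,300:480]; k=(h[...,0]>18)&(h[...,0]<32)&(h[...,1]>120)&(h[...,2]>150); v,u=np.nonzero(k); return u.mean()+300,v.mean()+150,k.sum()
print(yel(a),yel(i))
```

```text
pot 10.5
dial 13.1
strip 15.0
glass 7.1
[[12 12 13 12 12 14 17 17 18 17 13  9  6]
 [13  7  9  9  7 17 17  9  6  6  5 10 13]
 [14  8  7 21 12 10 10 12 10  5  8  5  5]
 [ 5  9  0 10 11 10 13 10 11  9  6 18  4]
 [ 1  8 18 10 13  9  8  8 11 10  5 19  5]
 [ 4  8 12 10 12  9  8  8 10 17 14 21  7]
 [ 5 20 12  9 11  7  7  9  9 10  7  7  4]
 [ 5 19 15 10  9 10  9 11 18  2  7  7  7]
 [ 4  8  8 12  9 11  8 14  9  7  7  5  7]
 [ 3 18  7  8 18 17 19 17  7  6  6  8  5]
 [ 3 15 15 16 10  8 17 15 17 15 16 17 16]
 [ 4 16 16 15  1 13 15 18 17 17 16 16 15]
 [ 4  3  4  8 16 15 16 17 15 18 17 19 15]]
pot (0.9985537528991699, (306, 152))
bars (0.9945305585861206, (338, 173))
(np.float64(358.1405128205128), np.float64(191.74153846153845), np.int64(975)) (np.float64(360.7011884550085), np.float64(191.2258064516129), np.int64(589))
```

The difference is only a brightness change. Template matching finds the pot and bars exactly where they were, so I'm handing in.

```bash
python3 -c "
from station import *
print(finish_job())"
```

```text
the job is handed in; nothing more can be done
None
```

The job is handed in (no verdict was returned): all three bars are in the pot, which is about 7 mm off the large ring's centre; the left dial is near its first mark, the right dial still off, the case shut and everything else unmoved, but I viewed 16 pictures against the limit of 14.

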